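# Collapse a leaning telescopic bench prop

### The job

Collapse the leaning telescopic prop on the bench so it can be put away. First push its innermost tube, the one with the cross bar on top, fully home; then turn the bar while pressing lightly until the key on the middle tube drops into the slot of the sleeve, and push the middle tube fully home too. Let go, and leave the things standing around it where they are.

Things in the scene. Friction and masses are not known exactly. Their poses are not given: they have to be found in the camera images.
- prop: Telescopic bench prop, fixed to the bench: grey foot plate 170 (x) x 110 (y) x 12 mm carrying a slotted grey sleeve (54 mm outer diameter, its steel mouth collar 66 mm) that leans 30 degrees from vertical towards the foot's own -x. Origin: centre of the foot's underside; z up. The tube axis lies in the foot's x-z plane and meets the bench at x = +45 mm.
- sleeve_mouth (a point): Centre of the sleeve's mouth (its upper end), on the tube axis 115 mm along it from the bench. Its axes are those of the foot plate (z up), not of the tube. The slot, 13 mm wide, runs down from the mouth on the foot's -y side.
- head_bar (a point): Centre of the cross bar on the innermost tube: 70 mm long (its y), 16 mm thick (its x; grip across this), 28 mm tall (its z). z points up and out along the tube axis; push along -z. A 40 mm stop disc lies 31 to 37 mm below the centre. The bar turns with both tubes; with the key over the slot it lies parallel to the foot's 110 mm edges. All home: 49 mm beyond the mouth along the axis.
- key (a point): Lower face of the steel key, 9 mm wide and 12 mm tall, that sticks out of the middle tube's side (23.5 mm from the axis, on the bar's -y side). It stands just above the sleeve's mouth at the start and keeps the middle tube from going in until it is over the slot (2 mm of play either side, about 0.08 rad).
- inner_tube (a joint): How far the innermost tube (28 mm diameter) stands out of the middle tube, m: 0 = fully home (stop disc on the middle tube's end ring), up to 0.060. It stays where it is left; about 4.5 N of friction.
- middle_tube (a joint): How far the middle tube (40 mm diameter, 52 mm end ring) stands out of the sleeve, m: 0 = fully home (end ring on the sleeve's mouth), up to 0.060. Above 0.056 the key is clear of the mouth and the tube turns freely; it cannot go lower until the key is over the slot. It stays where it is left; about 8 N of friction.
- key_turn (a joint): Turn of the middle and innermost tubes together about the tube axis, rad, counter-clockwise seen from the bar's end: 0 = key exactly over the slot. Starts at +0.45 to +1.15, so the bar has to be turned clockwise. About 0.12 N m of friction.
- ball_bearing: Bystander: ball bearing lying flat, 52 mm wide, 15 mm tall, left of the prop. Origin: underside centre.
- shaft_clamp: Bystander: aluminium split shaft clamp, 46 x 56 x 55 mm, standing right of the prop. Origin: underside centre.
- spanner: Bystander: chrome spanner, 126 mm long, 8 mm thick, lying in front of the prop. Origin: underside centre.
- duct_tape: Bystander: roll of grey tape lying flat, 107 mm wide, 48 mm tall, right of the prop's rear. Origin: underside centre.
- cap_screw: Bystander: black cap screw, 52 mm long, lying left of the prop's rear. Origin: underside centre.
- squeeze_oiler: Bystander, fixed: white squeeze bottle with a thin spout, 72 x 127 mm, 222 mm tall, on the right side of the bench. Origin: underside centre.

How it is judged (in metres and radians):
On the way, in this order (a step that is already met when the one before it is completed fails the run):
1. the innermost tube is fully home (within 4 mm) while the middle tube still stands out (value of joint inner_tube below 0.004 m and value of joint middle_tube above 0.05 m), for 0.1 s.
2. the key has dropped into the slot (value of joint middle_tube below 0.045 m and value of joint inner_tube below 0.008 m), for 0.1 s.
At the end, for the whole second after the job is handed in: Both tubes are fully home, each standing out less than 4 mm, and at rest (value of joint each of inner_tube, middle_tube below 0.004 m and velocity of joint each of inner_tube, middle_tube below 0.005 m/s); the robot touches nothing.
It fails at once if the middle tube is pushed into the sleeve while the innermost tube still stands out more than 10 mm (value of joint middle_tube below 0.045 m and value of joint inner_tube above 0.01 m).
It fails at once if a bystander is moved more than 30 mm (distance of any of ball_bearing, shaft_clamp, spanner, duct_tape, cap_screw from where it was at the start of the episode above 0.03 m).
It also fails if it takes over 38 s, if anything falls off the work surface, if the arm or the gripper's body presses on something with over 40 N, if the wrist force passes 120 N, or if a joint passes its speed limit or range.

### The arm

A 6-joint arm with a two-finger parallel gripper is mounted at the origin on a cart in front of the work surface, level with it; the furniture and walls round the work are solid. World frame = base frame: x ahead of the robot, y to its left, z up, the work surface at z = 0. Lengths are in mm, angles in degrees, forces in N, time in s.
With the tool pointing down it reaches from about 350 to 850 mm from the base axis. Payload 8.1 kg.
Tool frame: the origin (TCP) lies at the very end of the fingers, on their centre line; the grasp point (between the pads) lies 19 mm behind it (pinch_z is the z of the grasp point in the tool frame, in mm); z points along the fingers, y is the direction in which the jaws open and shut (so a half turn about z gives the same grasp; the last joint's range is limited). The gripper opens to 85 mm and grips with 20 to 120 N. Pads are 22 mm wide; open, the fingers measure 114 mm over their backs; the gripper's body (76 mm by 85 mm) begins 54 mm behind the grasp point. The pads swing forward as they close: fully open they stand 13 mm farther back than shut.
Start: joints at [65.008, 7.471, 85.268, -0, 87.261, -4.893], TCP at [206.168, 563.471, 231.292] pointing down, gripper open.
Joint ranges: [-169.43, 169.43], [-51.17, 129.36], [1.28, 143.12], [-76.62, 256.62], [0, 156.53], [-152.29, 152.29]. Speed limits (degrees/s): [136.94, 136.94, 159.86, 180, 180, 180].

### API

Orientations are given as [roll, pitch, yaw] about the fixed x, y, z axes, in that order (R = Rz(yaw) Ry(pitch) Rx(roll)).
In Python, from bench import * gives the robot as it stands.
- The arm moves only by the shell command python3 -m creep 'ROWS' [FORCE]. ROWS is a JSON object of lists of equal length, an entry for each row: "translation": the shift along the tool's x, y, z in mm, a list of three; "rotation": the turn, a rotation vector about the tool's x, y, z in rad, a list of three; "claw": the finger opening in mm, from 0 to 85.4. In form: {"translation": [[dx, dy, dz], ...], "rotation": [[ax, ay, az], ...], "claw": [claw, ...]}. A call has 1 to 10 rows; each row shifts and turns the commanded pose from where the row before left it, along the tool's axes as they then stand; what a row does not reach is not made up. A row lasts 1/10 s, in which the tool goes at most 50 mm and 8.59 degrees, less where a joint would pass 70% of its speed; a pose out of reach is approached as far as the arm can. A call is refused whole if a number of a shift passes 50 or a number of a turn 0.15, either way. A call with a gripper value outside its range is refused whole. The fingers move at their own pace and stop on an object; FORCE is the grip in N (left out, the last holds). Time passes only in rows, so rows that do not move let the fingers close. It gives the time, the measured TCP pose, the force and the opening at its end, in the units of the state.
- sense(): the state, without advancing time (a new reading comes with each control period).
- snapshot(name): name is "scene" or "top" or "wrist"; returns a dict with "frame" (420x560x3 uint8, red, green, blue), "intrinsics" (3x3 intrinsics, pixels), "extrinsics" (4x4, takes a point from camera to world coordinates). Camera axes: x right, y up, looking along -z (the intrinsics and any distortion apply to the point x, -y, -z); pixel columns grow to the right and rows downward; lengths in mm; the calibration is good to about 2 mm. A picture is of the moment at which its call begins. There is no depth.
- hand_in(): hands the job in, once; it reports no verdict.
The state is a dict: "time": time; "joint_pos": joint angles; "qd": joint speeds; "joint_efforts": joint torques, N m; "tool_pos": TCP position; "tcp_rot": TCP orientation; "ft_force": force on the tool from outside, world axes, zero at the start; "wrist_torque": the same for the moment, N m; "finger_gap": finger opening in mm.
Only numpy, scipy, OpenCV 4.12 (cv2) and the standard library are available. Lean on these libraries where they do the work, as an engineer would, in place of code of your own. Each camera call takes 0.05 s, during which the arm holds its last target.

## Working session

There is one attempt and no reset: what is moved stays moved. The work goes in short steps, Python scripts to look and compute and a shell command to move; the robot and the scene stay as the last step left them, time stands still between calls to the robot, and variables do not carry over. Pictures are saved under pics/ and viewed, and the job is handed in when it is done.

```bash
mkdir -p pics; ls; python3 - <<'E'
from bench import *
import cv2
s=sense(); print({k:(v if not hasattr(v,'tolist') else v.tolist()) for k,v in s.items()})
for n in ["scene","top","wrist"]:
    d=snapshot(n); cv2.imwrite(f"pics/{n}0.png",d["frame"][:,:,::-1]); print(n,d["intrinsics"],d["extrinsics"])
E
```

```text
pics
{'time': 0.0, 'joint_pos': [65.00677970847406, 7.514753935924072, 85.32834120717446, -0.0009018642609431576, 87.26062950688737, -4.892821103966406], 'qd': [0.015001445688686657, -0.013928624579183585, 0.014379954118388176, -0.035179670235530106, -0.041553866826985524, -0.10147426977516057], 'joint_efforts': [0.0006356726225931197, -56.93937420845032, -50.05553483963013, -0.00015842738321225625, 0.014582938165403903, 1.0030315138465085e-05], 'tool_pos': [205.95471159861648, 562.9744829715935, 230.25710186666794], 'tcp_rot': [-179.89657649535326, -0.007949415075750752, 159.89963755581468], 'ft_force': [0.42333071589676036, -0.9201311336499415, -0.1952569470146012], 'wrist_torque': [0.04032929340869417, 0.02710566508134651, 0.004357361719102489], 'finger_gap': 85.39559540489348}
scene [[516.01168445   0.         278.85278831]
 [  0.         516.01168445 207.99369439]
 [  0.           0.           1.        ]] [[ 7.76171080e-01  2.91042918e-01 -5.59332169e-01 -8.07064956e+01]
 [-6.30427595e-01  3.73599137e-01 -6.80429814e-01 -1.01542215e+03]
 [ 1.09317370e-02  8.80748378e-01  4.7345
[... 195 characters left out ...]
    0.           1.        ]] [[-6.86150114e-02  9.76159917e-01 -2.05921821e-01  3.51484556e+02]
 [-9.97625317e-01 -6.83725703e-02  8.30174224e-03 -1.74283310e+02]
 [-5.97557619e-03  2.06002446e-01  9.78533231e-01  1.28421517e+03]
 [ 0.00000000e+00  0.00000000e+00  0.00000000e+00  1.00000000e+00]]
wrist [[289.48443173   0.         280.20589338]
 [  0.         289.48443173 211.65929048]
 [  0.           0.           1.        ]] [[ 3.43498859e-01 -8.93673640e-01 -2.88714322e-01  1.32708769e+02]
 [ 9.39152094e-01  3.26415682e-01  1.06986663e-01  5.90301212e+02]
 [-1.37027843e-03 -3.07896457e-01  9.51418885e-01  3.73768674e+02]
 [ 0.00000000e+00  0.00000000e+00  0.00000000e+00  1.00000000e+00]]
```

View pics/scene0.png

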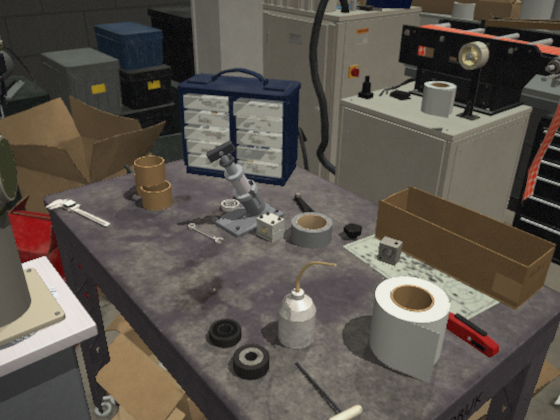

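View pics/top0.png

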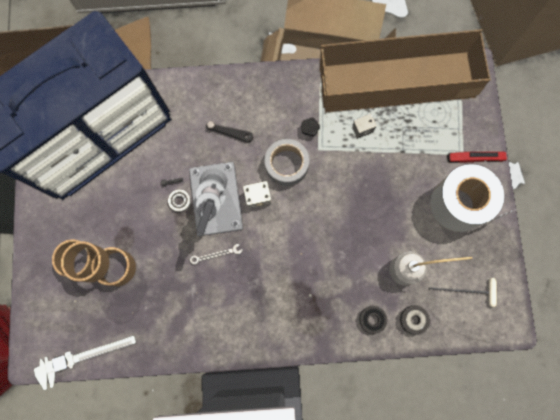

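View pics/wrist0.png

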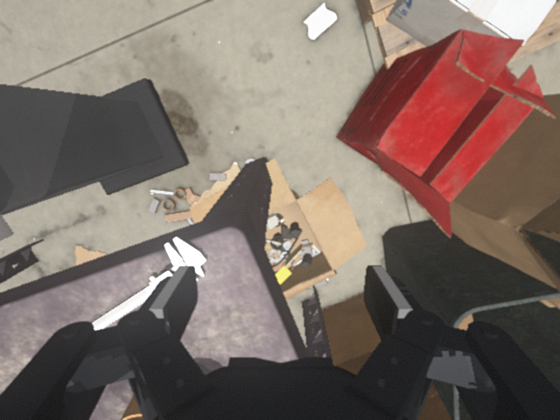

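```bash
python3 - <<'E'
import cv2
a=cv2.imread("pics/top0.png")[145:285,150:290]; cv2.imwrite("pics/topz.png",cv2.resize(a,None,fx=4.2,fy=4.2,interpolation=cv2.INTER_CUBIC))
a=cv2.imread("pics/scene0.png")[130:250,180:340]; cv2.imwrite("pics/scenez.png",cv2.resize(a,None,fx=5,fy=5,interpolation=cv2.INTER_CUBIC))
E
```

```text
(no output)
```

View pics/topz.png

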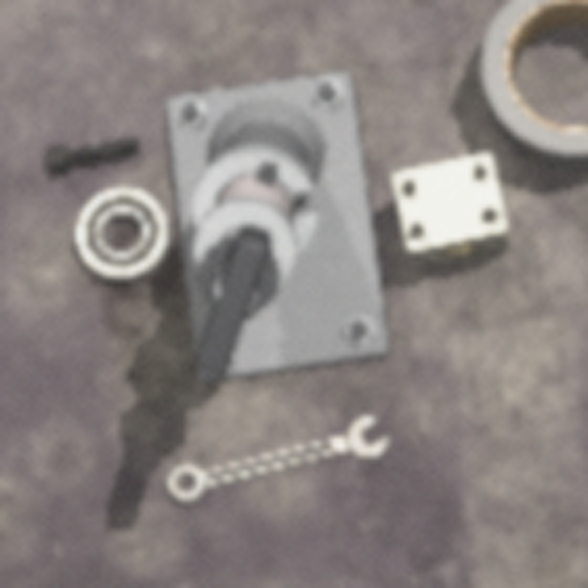

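View pics/scenez.png

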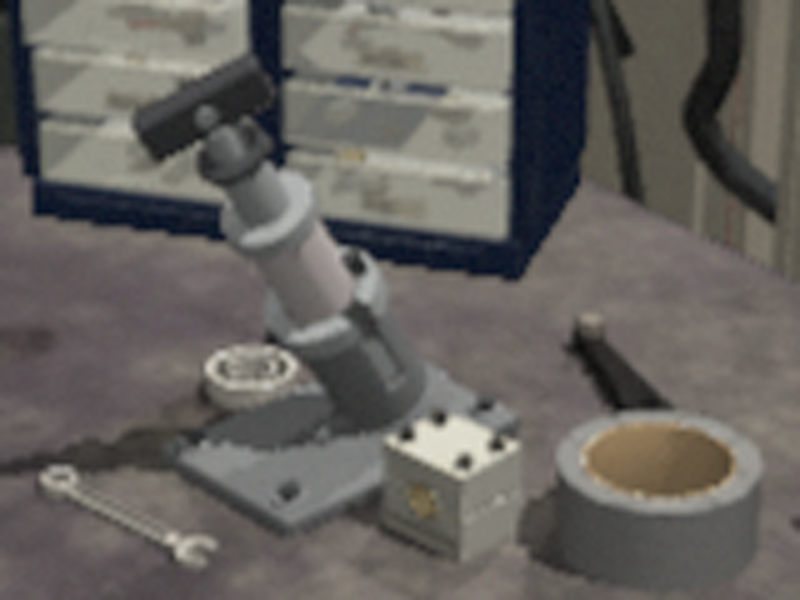

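```bash
cat > h.py <<'E'
import numpy as np
from bench import *
def ray(d,u,v):
    K=d["intrinsics"];E=d["extrinsics"]
    c=np.array([(u-K[0,2])/K[0,0],-(v-K[1,2])/K[1,1],-1.0])
    r=E[:3,:3]@c; return E[:3,3],r/np.linalg.norm(r)
def onz(d,u,v,z):
    o,r=ray(d,u,v); return o+r*(z-o[2])/r[2]
def tri(d1,p1,d2,p2):
    a,r=ray(d1,*p1);b,s=ray(d2,*p2)
    t=np.linalg.lstsq(np.c_[r,-s],b-a,rcond=None)[0]
    p,q=a+t[0]*r,b+t[1]*s
    return (p+q)/2,np.linalg.norm(p-q)
def proj(d,p):
    E=d["extrinsics"];c=E[:3,:3].T@(np.asarray(p)-E[:3,3]);K=d["intrinsics"]
    return K[0,0]*c[0]/-c[2]+K[0,2],K[1,1]*(-c[1])/-c[2]+K[1,2]
E
python3 - <<'E'
from h import *
T=snapshot("top");S=snapshot("scene")
np.set_printoptions(precision=1,suppress=True)
tz=lambda u,v:(u/4.2+150,v/4.2+145)
sz=lambda u,v:(u/5+180,v/5+130)
c=[onz(T,*tz(*p),12) for p in [(168,100),(350,72),(386,352)]]
print(c,np.linalg.norm(c[0]-c[1]),np.linalg.norm(c[1]-c[2]))
ctr=(c[0]+c[2])/2
ex=c[1]-c[2]; ex/=np.linalg.norm(ex); ey=c[0]-c[1]; ey/=np.linalg.norm(ey)
print("foot",ctr,np.degrees(np.arctan2(ex[1],ex[0])),np.degrees(np.arctan2(-ey[0],ey[1])))
yaw=np.arctan2(ex[1],ex[0])*.6+.4*np.arctan2(-ey[0],ey[1])
x=np.array([np.cos(yaw),np.sin(yaw),0])
ctr[2]=0
ax=-x*.5+np.array([0,0,np.sqrt(3)/2])
base=ctr+45*x
print("mouth",base+115*ax,"axis",ax)
for L in (115,164,284): print(L,base+L*ax,"top",(np.array(proj(T,base+L*ax))-[150,145])*4.2,"scene",(np.array(proj(S,base+L*ax))-[180,130])*5)
for p,q in [((253,225),(268,70)),((207,378),(136,122))]:
    P,e=tri(T,tz(*p),S,sz(*q)); print(P,e,proj(T,P))
# bystanders
for n,p,z in [("bearing",(122,232),15),("clamp",(450,202),55),("spanL",(186,482),8),("spanR",(368,437),8)]: print(n,onz(T,*tz(*p),z))
E
```

```text
[array([721.5,  55.4,  12. ]), array([731. , -51.3,  12. ]), array([564.2, -64. ,  12. ])] 107.15078815112072 167.31368482417074
foot [642.9  -4.3  12. ] 4.364440805714198 5.070759513682916
mouth [630.4  -5.3  99.6] axis [-0.5 -0.   0.9]
115 [630.4  -5.3  99.6] top [255.2 212.1] scene [322.1 291.6]
164 [606.   -7.3 142. ] top [248.4 239.8] scene [284.3 232. ]
284 [546.2 -12.2 246. ] top [229.2 318. ] scene [182.8  71.9]
[589.9 -23.4 240.3] 2.7297710597452505 (np.float64(209.9185998303588), np.float64(199.181648849933))
[524.7   2.4 220.2] 4.237480855599616 (np.float64(199.76519395171135), np.float64(234.04345469907156))
bearing [643.9  83.7  15. ]
clamp [ 639.  -107.6   55. ]
spanL [498.5  52.7   8. ]
spanR [516.9 -51.1   8. ]
```

```bash
python3 -m creep '{"translation":[[0,0,-40],[0,0,-40],[-10,-12,-35],[-26,-28,-35],[-26,-28,0],[-26,-28,0],[-26,-28,0],[-26,-28,0],[-26,-28,0],[-26,-28,0]],"rotation":[[0,0,0],[0,0,0],[0,0,0],[0,0,0],[0,0,0],[0,0,0],[0,0,0],[0,0,0],[0,0,0],[0,0,0]],"claw":[60,60,60,60,60,60,60,60,60,60]}'
python3 -m creep '{"translation":[[-26,-28,0],[-26,-28,0],[-26,-28,0],[-26,-28,0],[-26,-28,0],[-26,-28,0],[-26,-28,0],[-26,-30,0],[0,0,0]],"rotation":[[0,0,0],[0,0,0],[0,0,0],[0,0,0],[0,0,0],[0,0,0],[0,0,0],[0,0,0],[0,0,0]],"claw":[60,60,60,60,60,60,60,60,60]}'
python3 - <<'E'
from h import *
T=snapshot("top")
s=sense();print(s["joint_pos"],s["tool_pos"],s["tcp_rot"])
yaw=np.radians(4.7);x=np.array([np.cos(yaw),np.sin(yaw),0]);y=np.array([-x[1],x[0],0])
ax=-x*.5+np.array([0,0,np.sqrt(3)/2]);xt=x*np.sqrt(3)/2+np.array([0,0,.5])
b=np.array([642.9,-4.3,0])+45*x
for th in (.6,.8,1,1.15): print(th,(np.array(proj(T,b+124*ax+23.5*(np.sin(th)*xt-np.cos(th)*y)))-[150,145])*4.2)
E
```

```text
time: 1.25
tool_pos: [314.7, 302.0, 380.1]
tcp_rot: [180.0, 0.0, 159.9]
ft_force: [0.6, 1.2, -0.0]
finger_gap: 59.6
time: 2.15
tool_pos: [432.9, 15.8, 379.4]
tcp_rot: [-179.9, -0.0, 159.6]
ft_force: [-0.6, 0.9, -0.5]
finger_gap: 60.2
[-4.44230504e+00 -1.91828446e+01  9.48089917e+01 -1.38162030e-02
  1.04427373e+02 -7.41074135e+01] [432.41574182  17.67506084 379.61446627] [-1.79972472e+02 -4.78093453e-02  1.59661661e+02]
0.6 [285.7882096  187.94635896]
0.8 [278.96020081 182.37974097]
1 [271.12270393 178.18586653]
1.15 [264.77002159 176.04769907]
```

```bash
cat >> h.py <<'E'
from scipy.spatial.transform import Rotation as Ro
FY=np.radians(4.7);FC=np.array([642.9,-4.3,0.])
def frame(fy=None):
    fy=FY if fy is None else fy
    x=np.array([np.cos(fy),np.sin(fy),0]);y=np.array([-x[1],x[0],0]);z=np.array([0,0,1.])
    return FC+45*x,-x*.5+z*np.sqrt(3)/2,x*np.sqrt(3)/2+z*.5,y   # base, axis, xt, y
def target(L,th):
    b,ax,xt,y=frame(); bx=xt*np.cos(th)+y*np.sin(th)
    ty=bx; tz=-ax; tx=np.cross(ty,tz)
    return b+L*ax, Ro.from_matrix(np.c_[tx,ty,tz])
def cur():
    s=sense(); return np.array(s["tool_pos"]),Ro.from_euler("xyz",s["tcp_rot"],degrees=True),s
def delta(L,th):
    p,R,s=cur();q,Q=target(L,th)
    return R.inv().apply(q-p),(R.inv()*Q).as_rotvec()
E
python3 - <<'E'
from h import *
np.set_printoptions(precision=3,suppress=True)
p,R,s=cur();q,Q=target(330,1.1)
rv=(R.inv()*Q).as_rotvec();print(rv,q,s["joint_pos"])
n=8
# rows: rotate over n rows, world shift equal
C=R
for i in range(n):
    print(C.inv().apply((q-p)/n),rv/n); C=C*Ro.from_rotvec(rv/n)
E
```

```text
[-0.23  -0.471  0.033] [523.304 -14.133 285.788] [ -4.442 -19.183  94.809  -0.014 104.427 -74.107]
[-12.044   0.226  11.718] [-0.029 -0.059  0.004]
[-11.333  -0.073  12.409] [-0.029 -0.059  0.004]
[-10.583  -0.394  13.049] [-0.029 -0.059  0.004]
[-9.799 -0.735 13.633] [-0.029 -0.059  0.004]
[-8.984 -1.096 14.16 ] [-0.029 -0.059  0.004]
[-8.141 -1.475 14.628] [-0.029 -0.059  0.004]
[-7.273 -1.87  15.034] [-0.029 -0.059  0.004]
[-6.385 -2.279 15.377] [-0.029 -0.059  0.004]
```

```bash
python3 -m creep '{"translation":[[-12,0,11.7],[-11.3,0,12.4],[-10.6,-0.4,13],[-9.8,-0.7,13.6],[-9,-1.1,14.2],[-8.1,-1.5,14.6],[-7.3,-1.9,15],[-6.4,-2.3,15.4],[0,0,0],[0,0,0]],"rotation":[[-0.029,-0.059,0.004],[-0.029,-0.059,0.004],[-0.029,-0.059,0.004],[-0.029,-0.059,0.004],[-0.029,-0.059,0.004],[-0.029,-0.059,0.004],[-0.029,-0.059,0.004],[-0.029,-0.059,0.004],[0,0,0],[0,0,0]],"claw":[60,60,60,60,60,60,60,60,60,60]}' 60
python3 - <<'E'
from h import *
import cv2
np.set_printoptions(precision=3,suppress=True)
for n in ["scene","top","wrist"]:
    d=snapshot(n); cv2.imwrite(f"pics/{n}1.png",d["frame"][:,:,::-1])
    if n=="wrist":
        b,ax,xt,y=frame()
        for L in (115,164,240,259): print(L,proj(d,b+L*ax))
        for s_ in (1,-1): print(proj(d,b+273*ax+s_*35*(-np.sin(1.1)*xt+np.cos(1.1)*y)))
print(delta(330,1.1))
E
python3 -c "
import cv2
a=cv2.imread('pics/scene1.png')[100:250,180:340]; cv2.imwrite('pics/scene1z.png',cv2.resize(a,None,fx=4,fy=4,interpolation=cv2.INTER_CUBIC))"
```

```text
time: 3.2
tool_pos: [522.6, -11.0, 286.6]
tcp_rot: [165.2, 26.4, 154.6]
ft_force: [0.7, 0.3, 0.5]
finger_gap: 60.0
115 (np.float64(276.40365944195963), np.float64(182.45888101667728))
164 (np.float64(276.08127446589106), np.float64(191.90494713765813))
240 (np.float64(275.340852028999), np.float64(213.5997524652271))
259 (np.float64(275.0827795440204), np.float64(221.16142542791405))
(np.float64(274.83813162392954), np.float64(181.3939278056976))
(np.float64(274.88926274017126), np.float64(269.2932449555774))
(array([ 0.318, -3.252,  1.841]), array([0.005, 0.001, 0.005]))
```

View pics/wrist1.png

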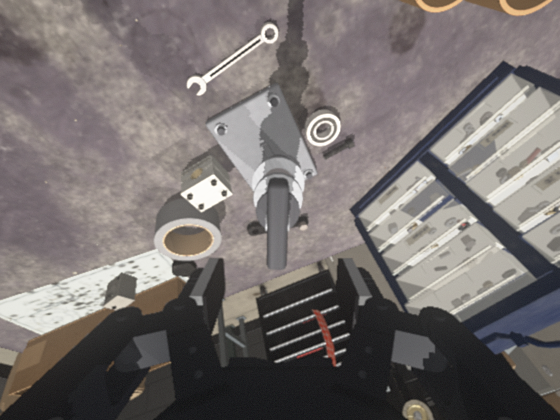

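View pics/scene1z.png

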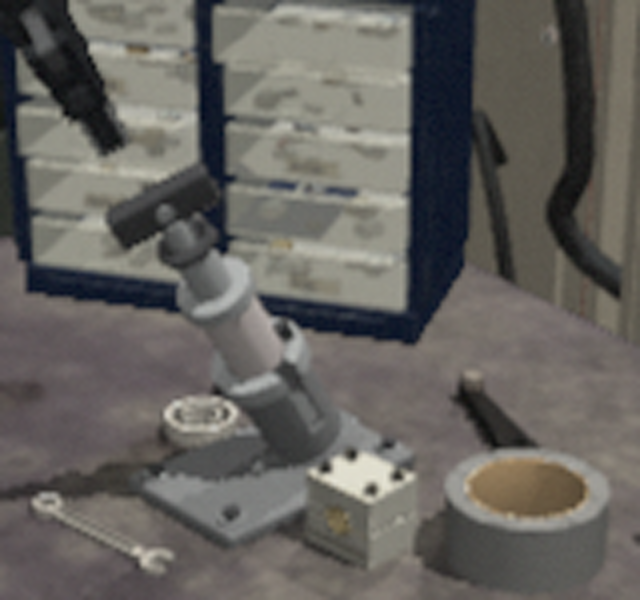

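```bash
python3 -m creep '{"translation":[[0,-3.2,10],[0,0,20],[0,0,20],[0,0,20],[0,0,16],[0,0,5],[0,0,0],[0,0,0]],"rotation":[[0.005,0.001,0.005],[0,0,0],[0,0,0],[0,0,0],[0,0,0],[0,0,0],[0,0,0],[0,0,0]],"claw":[60,60,60,60,60,60,60,60]}' 60
python3 - <<'E'
from h import *
import cv2
np.set_printoptions(precision=3,suppress=True)
for n in ["scene","top","wrist"]:
    d=snapshot(n); cv2.imwrite(f"pics/{n}2.png",d["frame"][:,:,::-1])
print(delta(240,1.1),sense()["ft_force"])
E
python3 -c "
import cv2
a=cv2.imread('pics/scene2.png')[100:250,180:340]; cv2.imwrite('pics/scene2z.png',cv2.resize(a,None,fx=4,fy=4,interpolation=cv2.INTER_CUBIC))"
```

```text
time: 4.15
tool_pos: [567.7, -11.0, 207.6]
tcp_rot: [165.3, 26.4, 154.2]
ft_force: [0.0, 0.1, 0.6]
finger_gap: 60.0
(array([0.276, 0.665, 0.479]), array([-0.   ,  0.001, -0.001])) [ 0.124 -0.582  0.796]
```

View pics/wrist2.png

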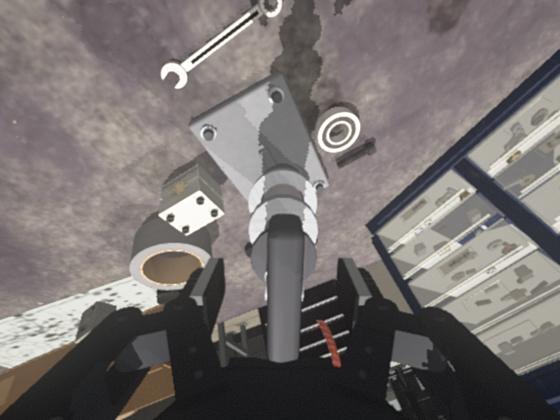

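View pics/scene2z.png

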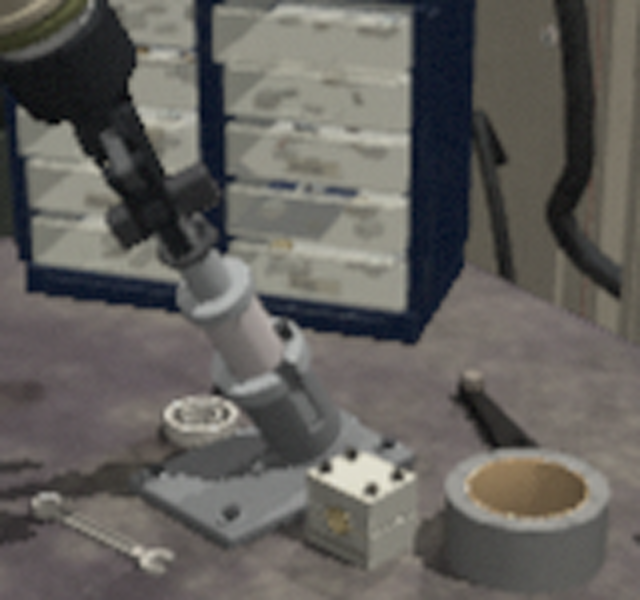

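```bash
python3 -m creep '{"translation":[[0,0,-4],[0,0,0],[0,0,0],[0,0,0],[0,0,0],[0,0,0],[0,0,0]],"rotation":[[0,0,0],[0,0,0],[0,0,0],[0,0,0],[0,0,0],[0,0,0],[0,0,0]],"claw":[60,30,10,8,8,8,8]}' 60
python3 - <<'E'
from h import *
import cv2
np.set_printoptions(precision=3,suppress=True)
d=snapshot("wrist"); cv2.imwrite("pics/wrist3.png",d["frame"][:,:,::-1])
s=sense();print(delta(244,1.1),s["ft_force"],s["wrist_torque"],s["finger_gap"])
E
```

```text
time: 5.0
tool_pos: [565.8, -10.8, 210.9]
tcp_rot: [165.3, 26.5, 154.2]
ft_force: [0.4, 5.7, 3.7]
finger_gap: 15.7
(array([-0.402,  0.322, -0.191]), array([ 0.   , -0.   , -0.001])) [-0.05   5.463  3.893] [ 0.835 -0.11   0.451] 15.61887554717585
```

View pics/wrist3.png

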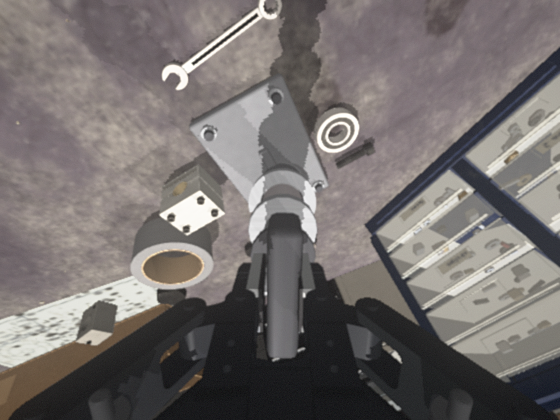

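```bash
cat > st.py <<'E'
from h import *
p,R,s=cur();b,ax,xt,y=frame();r=p-b
f=np.array(s["ft_force"])
print("L %.1f off xt %.1f y %.1f | Fax %.1f Fxt %.1f Fy %.1f gap %.1f t %.2f j6 %.1f"%(r@ax,r@xt,r@y,f@ax,f@xt,f@y,s["finger_gap"],s["time"],s["joint_pos"][5]),np.round(s["wrist_torque"],2))
E
python3 -m creep '{"translation":[[0,0,3],[0,0,5],[0,0,5],[0,0,5],[0,0,5],[0,0,3]],"rotation":[[0,0,0],[0,0,0],[0,0,0],[0,0,0],[0,0,0],[0,0,0]],"claw":[8,8,8,8,8,8]}'
python3 st.py
```

```text
time: 5.65
tool_pos: [578.9, -9.6, 188.1]
tcp_rot: [165.3, 26.4, 154.2]
ft_force: [1.3, 6.6, 5.0]
finger_gap: 15.7
L 217.5 off xt -0.5 y -0.0 | Fax 3.4 Fxt 4.1 Fy 6.5 gap 15.7 t 5.65 j6 -82.9 [ 0.97 -0.21  0.55]
```

```bash
python3 -m creep '{"translation":[[0,0,3],[0,0,3],[0,0,2]],"rotation":[[0,0,0],[0,0,0],[0,0,0]],"claw":[8,8,8]}'; python3 st.py
python3 -m creep '{"translation":[[0,0,1.5],[0,0,1.5]],"rotation":[[0,0,0],[0,0,0]],"claw":[8,8]}'; python3 st.py
```

```text
time: 5.95
tool_pos: [582.9, -9.2, 181.4]
tcp_rot: [165.3, 26.4, 154.2]
ft_force: [0.3, 5.9, 5.0]
finger_gap: 15.4
L 209.7 off xt -0.4 y -0.0 | Fax 3.9 Fxt 3.1 Fy 5.9 gap 15.4 t 5.95 j6 -82.9 [ 1.01 -0.2   0.6 ]
time: 6.15
tool_pos: [584.4, -9.1, 178.9]
tcp_rot: [165.3, 26.4, 154.2]
ft_force: [-1.0, 6.0, 5.7]
finger_gap: 15.4
L 206.7 off xt -0.4 y 0.0 | Fax 5.2 Fxt 2.4 Fy 6.1 gap 15.4 t 6.15 j6 -82.9 [ 0.96 -0.17  0.57]
```

```bash
python3 -m creep '{"translation":[[0,0,1],[0,0,1]],"rotation":[[0,0,0],[0,0,0]],"claw":[8,8]}' >/dev/null; python3 st.py
python3 -m creep '{"translation":[[0,0,1],[0,0,1]],"rotation":[[0,0,0],[0,0,0]],"claw":[8,8]}'>/dev/null; python3 st.py
python3 - <<'E'
from h import *
import cv2
a=snapshot("scene")["frame"][100:250,180:340,::-1]; cv2.imwrite('pics/scene4z.png',cv2.resize(a,None,fx=4,fy=4,interpolation=cv2.INTER_CUBIC))
E
```

```text
L 204.9 off xt -0.3 y -0.0 | Fax 6.0 Fxt 1.6 Fy 6.5 gap 15.5 t 6.35 j6 -82.9 [ 0.96 -0.05  0.53]
L 203.8 off xt 0.1 y -0.0 | Fax 31.4 Fxt -6.8 Fy 7.6 gap 15.8 t 6.55 j6 -82.9 [1.07 1.43 0.59]
```

View pics/scene4z.png

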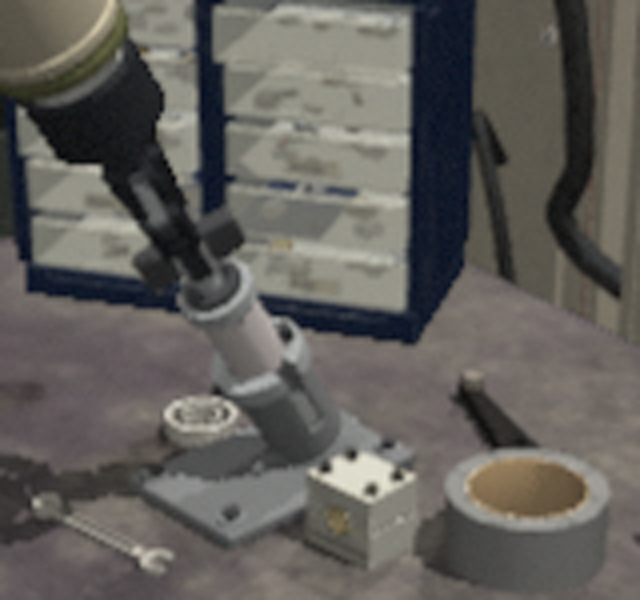

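```bash
python3 -m creep '{"translation":[[0,0,-0.7],[0,0,0],[0,0,0],[0,0,0],[0,0,0],[0,0,0]],"rotation":[[0,0,0],[0,0,0.05],[0,0,0.08],[0,0,0.08],[0,0,0.08],[0,0,0.05]],"claw":[8,8,8,8,8,8]}' 70; python3 st.py
```

```text
time: 7.2
tool_pos: [586.2, -8.5, 176.9]
tcp_rot: [157.2, 20.1, 134.0]
ft_force: [-4.8, 8.5, 9.4]
finger_gap: 15.5
L 204.1 off xt 0.2 y 0.4 | Fax 10.2 Fxt 1.1 Fy 8.9 gap 15.5 t 7.20 j6 -63.3 [1.17 0.15 1.1 ]
```

```bash
python3 -m creep '{"translation":[[0,0,0],[0,0,0],[0,0,0],[0,0,0],[0,0,0],[0,0,0],[0,0,0]],"rotation":[[0,0,0.08],[0,0,0.08],[0,0,0.08],[0,0,0.08],[0,0,0.08],[0,0,0.08],[0,0,0.06]],"claw":[8,8,8,8,8,8,8]}' 70; python3 st.py
python3 - <<'E'
from h import *
print(delta(204,0))
E
```

```text
time: 7.9
tool_pos: [586.4, -8.6, 177.0]
tcp_rot: [150.5, 6.1, 105.5]
ft_force: [-3.2, 9.1, 9.5]
finger_gap: 15.8
L 204.2 off xt 0.5 y 0.3 | Fax 9.5 Fxt 2.7 Fy 9.3 gap 15.8 t 7.90 j6 -32.4 [ 1.18 -0.04  0.98]
(array([-0.2202666 , -0.52969289,  0.16201336]), array([ 0.00157898, -0.00071715,  0.21683295]))
```

```bash
Z='"claw":[8,8]}'; python3 -m creep '{"translation":[[0,0,0],[0,0,0],[0,0,0.2]],"rotation":[[0,0,0.07],[0,0,0.07],[0,0,0]],"claw":[8,8,8]}' >/dev/null; python3 st.py
python3 -m creep '{"translation":[[0,0,0],[0,0,0]],"rotation":[[0,0,0.03],[0,0,0]],"claw":[8,8]}' >/dev/null; python3 st.py
python3 -m creep '{"translation":[[0,0,0],[0,0,0]],"rotation":[[0,0,0.03],[0,0,0]],"claw":[8,8]}' >/dev/null; python3 st.py
python3 -c "
from h import *
print(delta(204,0))"
```

```text
L 203.7 off xt 0.1 y 0.2 | Fax 4.4 Fxt 2.9 Fy 8.1 gap 15.3 t 8.20 j6 -24.4 [ 1.05 -0.24  0.7 ]
L 203.6 off xt 0.1 y 0.2 | Fax 5.4 Fxt 2.9 Fy 8.1 gap 15.1 t 8.40 j6 -22.7 [ 1.13 -0.24  0.73]
L 203.6 off xt 0.1 y 0.2 | Fax 4.6 Fxt 2.8 Fy 7.5 gap 15.2 t 8.60 j6 -21.0 [ 1.18 -0.23  0.68]
(array([-0.16219671, -0.10529605, -0.39333472]), array([ 0.00105681, -0.00072323,  0.01849455]))
```

```bash
python3 -m creep '{"translation":[[0,0,1],[0,0,1],[0,0,0]],"rotation":[[0,0,0],[0,0,0],[0,0,0]],"claw":[8,8,8]}' >/dev/null; python3 st.py
```

```text
L 201.5 off xt 0.1 y 0.2 | Fax 3.9 Fxt 2.9 Fy 7.8 gap 15.2 t 8.90 j6 -21.1 [ 1.14 -0.36  0.73]
```

```bash
python3 -m creep '{"translation":[[0,0,3],[0,0,4],[0,0,5],[0,0,5],[0,0,3],[0,0,0]],"rotation":[[0,0,0],[0,0,0],[0,0,0],[0,0,0],[0,0,0],[0,0,0]],"claw":[8,8,8,8,8,8]}' >/dev/null; python3 st.py
python3 - <<'E'
from h import *
import cv2
a=snapshot("scene")["frame"][100:250,180:340,::-1]; cv2.imwrite('pics/scene5z.png',cv2.resize(a,None,fx=4,fy=4,interpolation=cv2.INTER_CUBIC))
E
```

```text
L 181.1 off xt -0.0 y 0.3 | Fax -2.3 Fxt 5.7 Fy 8.1 gap 15.1 t 9.50 j6 -21.2 [ 1.19 -0.69  0.78]
```

View pics/scene5z.png

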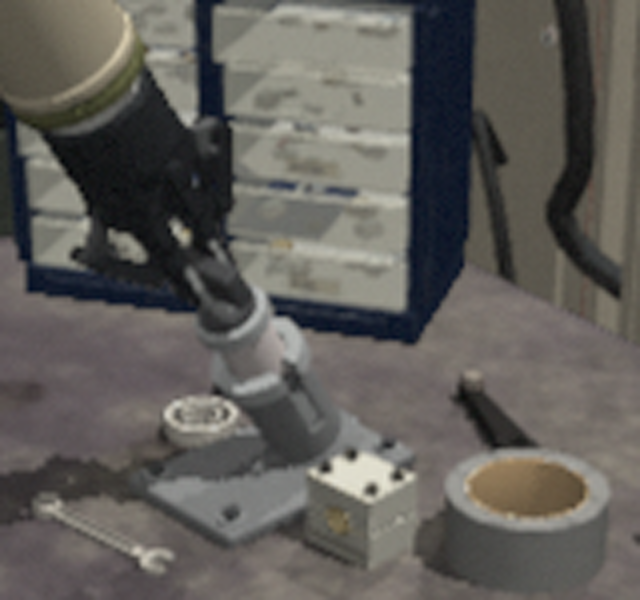

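```bash
python3 -m creep '{"translation":[[0,0,4],[0,0,5],[0,0,5],[0,0,5],[0,0,5],[0,0,3],[0,0,0]],"rotation":[[0,0,0],[0,0,0],[0,0,0],[0,0,0],[0,0,0],[0,0,0],[0,0,0]],"claw":[8,8,8,8,8,8,8]}' >/dev/null; python3 st.py
python3 -m creep '{"translation":[[0,0,1.5],[0,0,1.5],[0,0,0]],"rotation":[[0,0,0],[0,0,0],[0,0,0]],"claw":[8,8,8]}' >/dev/null; python3 st.py
```

```text
L 154.1 off xt 0.1 y 0.5 | Fax -2.6 Fxt 6.6 Fy 9.5 gap 14.7 t 10.25 j6 -21.4 [ 1.31 -0.84  0.86]
L 151.4 off xt 0.2 y 0.5 | Fax 1.2 Fxt 4.7 Fy 9.4 gap 15.4 t 10.55 j6 -21.5 [ 1.41 -0.56  0.88]
```

```bash
for i in 1; do python3 -m creep '{"translation":[[0,0,1],[0,0,1],[0,0,0]],"rotation":[[0,0,0],[0,0,0],[0,0,0]],"claw":[8,8,8]}' >/dev/null; python3 st.py; done
python3 -m creep '{"translation":[[0,0,1],[0,0,0]],"rotation":[[0,0,0],[0,0,0]],"claw":[8,8]}' >/dev/null; python3 st.py
```

```text
L 149.5 off xt 0.2 y 0.4 | Fax 2.7 Fxt 4.6 Fy 9.2 gap 15.0 t 10.85 j6 -21.5 [ 1.35 -0.51  0.92]
L 148.5 off xt 0.2 y 0.5 | Fax 3.3 Fxt 4.9 Fy 9.1 gap 14.9 t 11.05 j6 -21.5 [ 1.38 -0.48  0.9 ]
```

```bash
python3 -m creep '{"translation":[[0,0,1],[0,0,0]],"rotation":[[0,0,0],[0,0,0]],"claw":[8,8]}' >/dev/null; python3 st.py
python3 -m creep '{"translation":[[0,0,0.7],[0,0,0]],"rotation":[[0,0,0],[0,0,0]],"claw":[8,8]}' >/dev/null; python3 st.py
```

```text
L 148.1 off xt 0.6 y 0.4 | Fax 14.5 Fxt 1.4 Fy 10.2 gap 15.2 t 11.25 j6 -21.5 [1.46 0.11 0.9 ]
L 147.9 off xt 1.0 y 0.4 | Fax 22.2 Fxt -2.0 Fy 9.7 gap 15.4 t 11.45 j6 -21.5 [1.44 0.64 0.94]
```

```bash
python3 -m creep '{"translation":[[0,0,-0.6],[0,0,0],[0,0,0],[0,0,0],[0,0,0]],"rotation":[[0,0,0],[0,0,0],[0,0,0],[0,0,0],[0,0,0]],"claw":[8,20,35,50,50]}' 20; python3 st.py
python3 -m creep '{"translation":[[0,0,-5],[0,0,-15],[0,0,-30],[0,0,-40],[0,0,-20],[0,0,0],[0,0,0]],"rotation":[[0,0,0],[0,0,0],[0,0,0],[0,0,0],[0,0,0],[0,0,0],[0,0,0]],"claw":[50,50,50,50,50,50,50]}'; python3 st.py
python3 - <<'E'
from h import *
import cv2
S=snapshot("scene")
a=S["frame"][100:250,180:340,::-1]; cv2.imwrite('pics/scene6z.png',cv2.resize(a,None,fx=4,fy=4,interpolation=cv2.INTER_CUBIC))
b,ax,xt,y=frame(); print((np.array(proj(S,b+164*ax))-[180,100])*4)
d=snapshot("wrist"); cv2.imwrite("pics/wrist6.png",d["frame"][:,:,::-1])
for e in (-35,35): print(proj(d,b+178*ax+e*y))
E
```

```text
time: 11.95
tool_pos: [613.0, -7.5, 125.7]
tcp_rot: [150.1, 0.6, 95.6]
ft_force: [0.3, -1.0, -0.4]
finger_gap: 50.3
L 146.4 off xt -2.2 y -0.8 | Fax -0.5 Fxt 0.0 Fy -1.0 gap 50.3 t 11.95 j6 -21.5 [-0.02  0.25 -0.  ]
time: 12.65
tool_pos: [559.0, -11.9, 222.2]
tcp_rot: [150.0, 0.6, 95.6]
ft_force: [-0.3, -0.5, -0.7]
finger_gap: 50.2
L 257.1 off xt -0.8 y -0.7 | Fax -0.4 Fxt -0.7 Fy -0.5 gap 50.2 t 12.65 j6 -20.9 [-0.04  0.21 -0.05]
[227.5535526 305.5977329]
(np.float64(280.4409438438052), np.float64(258.6355287712328))
(np.float64(282.1808298100542), np.float64(176.97608352950448))
```

View pics/scene6z.png

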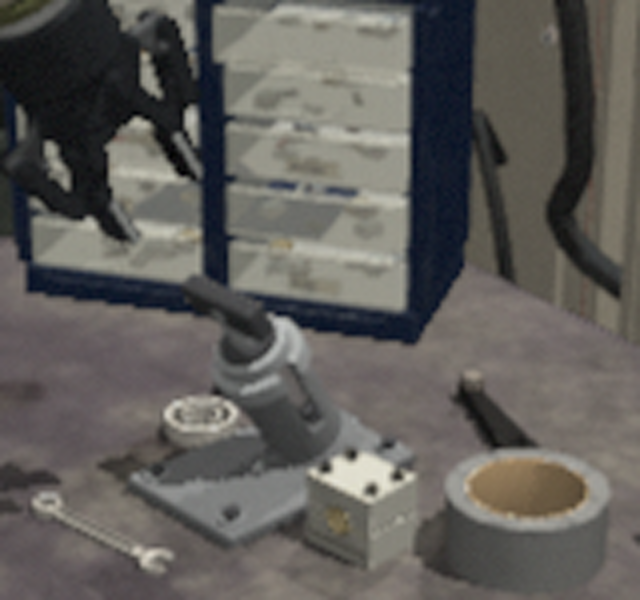

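View pics/wrist6.png

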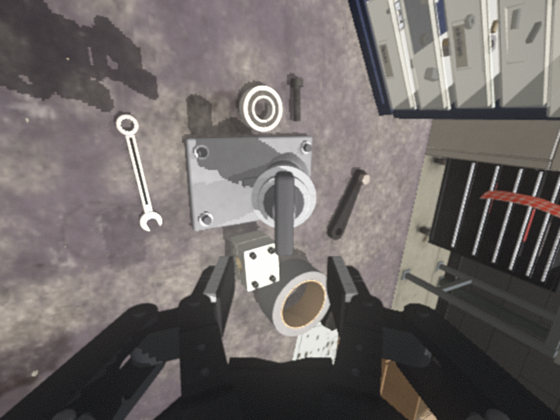

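```bash
python3 -m creep '{"translation":[[0,0,0],[0,0,0],[0,0,0],[0,0,0],[0,0,20],[0,0,25],[0,0,20],[0,0,5],[0,0,0]],"rotation":[[0,0,0],[0,0,0],[0,0,0],[0,0,0],[0,0,0],[0,0,0],[0,0,0],[0,0,0],[0,0,0]],"claw":[30,10,0,0,0,0,0,0,0]}' >/dev/null; python3 st.py
python3 -m creep '{"translation":[[0,0,2],[0,0,2],[0,0,1],[0,0,0]],"rotation":[[0,0,0],[0,0,0],[0,0,0],[0,0,0]],"claw":[0,0,0,0]}' >/dev/null; python3 st.py
```

```text
L 186.2 off xt -2.1 y -0.3 | Fax -0.4 Fxt -0.4 Fy 0.2 gap -0.2 t 13.65 j6 -21.2 [-0.05  0.24 -0.01]
L 182.3 off xt -0.7 y -0.6 | Fax -0.1 Fxt 1.1 Fy 0.1 gap -0.0 t 14.05 j6 -21.2 [-0.03  0.27  0.02]
```

```bash
for i in 1; do python3 -m creep '{"translation":[[0,0,1],[0,0,1],[0,0,0]],"rotation":[[0,0,0],[0,0,0],[0,0,0]],"claw":[0,0,0]}' >/dev/null; python3 st.py; done
python3 -m creep '{"translation":[[0,0,1],[0,0,0]],"rotation":[[0,0,0],[0,0,0]],"claw":[0,0]}' >/dev/null; python3 st.py
python3 -m creep '{"translation":[[0,0,0.7],[0,0,0]],"rotation":[[0,0,0],[0,0,0]],"claw":[0,0]}' >/dev/null; python3 st.py
```

```text
L 179.8 off xt -1.3 y -0.5 | Fax -0.1 Fxt -0.5 Fy -0.8 gap -0.3 t 14.35 j6 -21.2 [-0.01  0.27  0.  ]
L 178.8 off xt -1.3 y -0.5 | Fax 0.3 Fxt -0.3 Fy 0.2 gap 0.3 t 14.55 j6 -21.2 [-0.07  0.28  0.05]
L 178.1 off xt -1.2 y -0.5 | Fax 0.1 Fxt 0.0 Fy -0.3 gap -0.6 t 14.75 j6 -21.2 [-0.07  0.22 -0.03]
```

```bash
python3 -m creep '{"translation":[[0,0,0.7],[0,0,0]],"rotation":[[0,0,0],[0,0,0]],"claw":[0,0]}' >/dev/null; python3 st.py
python3 -m creep '{"translation":[[0,0,0.7],[0,0,0]],"rotation":[[0,0,0],[0,0,0]],"claw":[0,0]}' >/dev/null; python3 st.py
python3 -m creep '{"translation":[[0,0,0.5],[0,0,0]],"rotation":[[0,0,0],[0,0,0]],"claw":[0,0]}' >/dev/null; python3 st.py
```

```text
L 177.5 off xt -1.1 y -0.5 | Fax 0.1 Fxt 0.4 Fy -0.2 gap 0.1 t 14.95 j6 -21.2 [-0.04  0.26 -0.06]
L 177.3 off xt -0.7 y -0.6 | Fax 9.8 Fxt -2.7 Fy 0.2 gap 0.2 t 15.15 j6 -21.2 [ 0.    0.69 -0.01]
L 177.2 off xt -0.4 y -0.6 | Fax 14.3 Fxt -3.7 Fy 0.7 gap -0.1 t 15.35 j6 -21.2 [0.04 1.01 0.07]
```

```bash
python3 -m creep '{"translation":[[0,0,-2],[0,0,-15],[0,0,-30],[0,0,-40],[0,0,-20],[0,0,0],[0,0,0],[0,0,0]],"rotation":[[0,0,0],[0,0,0],[0,0,0],[0,0,0],[0,0,0],[0,0,0],[0,0,0],[0,0,0]],"claw":[0,0,0,0,0,0,0,0]}' >/dev/null; python3 st.py
python3 - <<'E'
from h import *
import cv2
T=snapshot("scene")
cv2.imwrite('pics/end.png',cv2.resize(T["frame"][100:250,180:340,::-1],None,fx=4,fy=4))
E
```

```text
L 281.9 off xt -2.4 y -0.3 | Fax -0.1 Fxt -1.2 Fy -0.0 gap 0.1 t 16.15 j6 -20.9 [-0.05  0.23 -0.01]
```

View pics/end.png

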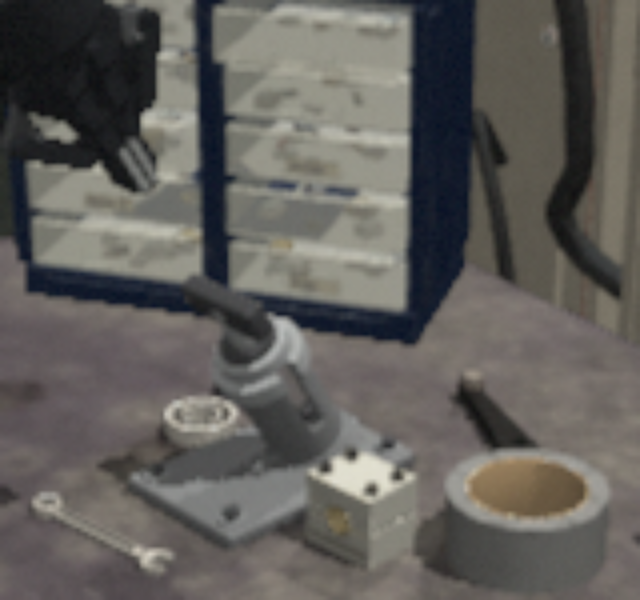

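The picture shows the prop fully collapsed, with the bar near (230,308). The spanner, bearing, clamp and tape are where they were, and the gripper is well clear.

```bash
python3 -c "
from bench import *
print(hand_in())"
```

```text
the job is handed in; nothing more can be done
None
```

The prop is collapsed and the job is handed in, at about 16 s on the robot's clock; no verdict was reported. I gripped the bar across its 16 mm and pushed the innermost tube home. The stop was hard, at about 31 N, with the key on the mouth. I then turned the bar about 1.1 rad clockwise under roughly 10 N until the key dropped. After that I pushed the middle tube about 56 mm to its hard stop, let go and backed off.

- **Tubes home:** After letting go, I pressed the bar's top with closed fingers. It stopped hard at 177.3 mm along the axis, against 178 mm nominal, with no free travel felt. I had no direct joint readings, so "home" rests on this, the hard stops and the pictures.
- **Bystanders:** In the last scene picture the spanner, bearing, clamp and tape were unmoved. The cap screw was last seen in the wrist picture before the press check, not in the final one.
- **Robot clear:** The tool was over 100 mm from the bar, with about zero force on it.

One check disagreed slightly: my foot-plate measurement gave 167 x 107 mm instead of 170 x 110 mm, which did not matter for the grasp or the fit.

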